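# Set the root gap in a pipe fit-up jig

### The job

Make the fit-up ready for tacking, with the fingertips only: first gently push the loose pipe tee along its V cradle by its branch until it sits fully home against the end stop. Then roll the knurled thumbwheel under a fingertip, stroke by stroke, until the slide's black pointer stands on the red gauge mark, which sets the small gap between pipe and tee. Grip and lift nothing, move the slide and pipe only by the wheel, do not let the pipe run into the tee, and leave the other things on the bench where they are.

Things in the scene. Friction and masses are not known exactly. Their poses are not given: they have to be found in the camera images.
- jig: Dark grey fit-up jig, fixed, base 120 x 275 mm; origin under its middle, x to its back, y along the slide toward the end stop, z up. Other entries give offsets in this frame, mm. Two V cradles of angle iron (legs at 45 degrees, inner corner z 63, leg tops z 98 at x +-39) share one axis, x 0, z 86. The fixed cradle runs from y 24 to the stop (face y 108, top z 103).
- tee: Loose cast pipe tee, 0.15 to 0.31 kg: run 66 mm long with 33 mm hubs, lying in the fixed cradle, run along the jig's y, branch up and forward (jig's -x) at 45 degrees on the front leg. Origin on its underside, y axis along the jig's -y. It starts 8 to 18 mm short of the stop and slides along the V with 1 to 3 N when pushed on the side of the branch.
- tee_branch (a point): Centre of the branch's open end, at x -24, z 110 in the jig's frame. Branch hub: 33 mm across (its side facing the pipe is 16.5 mm from here along the jig's -y), 11 mm long; the branch behind it is 26 mm across.
- tee_end (a point): Centre of the tee's hub face that meets the end stop; home when it is at the stop_face point.
- stop_face (a point): Centre of the end stop's face, on the common axis, jig frame (0, 108, 86).
- pipe: Grey pipe stub, 33 mm outside, 110 mm long, held by two U-bolts (tops z 109) in the slide's V cradle, coaxial with the tee's run; one body with the slide, not to be touched. Origin at the jig's origin when the slide is fully back.
- pipe_end (a point): Centre of the pipe's end that faces the tee, on the common axis. Gap to the tee, once the tee is home: 50 mm minus the slide's value.
- slide (a joint): Travel of the slide that carries the pipe, m: 0 fully back, growing toward the tee (jig's +y) to 0.050, where pipe and seated tee would touch. At 0.046 the pointer is on the middle of the red mark (gap 4 mm). Starts between 0 and 0.02. Driven by the wheel by rack and pinion, 0.012 m a radian; stays where it is left.
- thumbwheel (a joint): Angle of the knurled wheel, rad. It grows, and the slide moves toward the tee, as the wheel's top is rolled toward the jig's +y (toward the tee): 0.43 mm of slide for each mm of rim. It takes about 1 N at the rim; the rim grips a fingertip well (friction about 1), so 4 to 15 N downward is ample.
- wheel_top (a point): Topmost point of the knurled steel wheel at the jig's front, jig frame (-95, -43, 62): 56 mm in diameter, rim 20 mm wide, axle level along the jig's x, 28 mm below this point. The bracket's cheeks beside the rim stay 15 mm below this point.
- pointer_tip (a point): Tip of the slide's black pointer, over the white scale in front of the slide.
- gauge_mark (a point): Middle of the red gauge mark, a 3 mm wide red line across the white scale (5 mm graduations), jig frame (-61, 16, 50).
- tin: Open tin with an orange band, 79 mm across, 100 high, loose bystander; origin under its middle.
- spray_can: Orange spray can with a black cap, 66 mm across, 205 high, loose bystander; origin under its middle.
- soapstone: Soapstone in a flat holder, 14 x 153 x 9 mm, lying loose before the jig, long along its y; origin under its middle.
- nut: Bright hexagon nut, 30 mm, 24 high, loose bystander; origin under its middle.
- bolt: Rusty M16 bolt standing on its head, 70 mm high, loose bystander; origin under its middle.
- tip_box: Small cardboard box, 45 x 70 x 29 mm, loose bystander; origin under its middle.
- marker_red: Red marker pen, 138 mm, lying loose, bystander; origin under its middle.
- screwdriver_blue: Screwdriver with a blue handle, 183 mm, lying loose, bystander; origin under its middle.
Things that resemble listed ones, but are neither listed nor needed, are in the scene too. Leave any blue or turquoise look-alike of the tee alone.

How it is judged:
By the outcome, as a careful person would: the job done as asked, in the order asked, and still so for the second after the job is handed in, with the robot touching nothing.
It also fails if it takes over 54 s, if anything falls off the work surface, if the arm or the gripper's body presses on something with over 40 N, if the wrist force passes 120 N, or if a joint passes its speed limit or range.

### The arm

A 7-joint arm with a two-finger parallel gripper is mounted at the origin on the work surface; the furniture and walls round the work are solid. World frame = base frame: x ahead of the robot, y to its left, z up, the work surface at z = 0. Lengths are in m, angles in degrees, forces in N, time in s.
With the tool pointing down it reaches from about 0.375 to 0.925 m from the base axis. Payload 3.1 kg.
Tool frame: the origin (TCP) lies midway between the tips of the shut fingers; the grasp point (between the pads) lies 19 mm behind it; z points along the fingers, y is the line along which they close (so a half turn about z gives the same grasp; the last joint's range is limited). The gripper opens to 85 mm and grips with 20 to 120 N. Pads are 22 mm wide; open, the fingers measure 114 mm over their backs; the gripper's body (76 mm by 85 mm) begins 54 mm behind the grasp point. The pads swing forward as they close: fully open they stand 13 mm farther back than shut.
Start: joints at [-69.603, 21.939, 2.515, 91.553, -1.026, 66.532, -2.859], TCP at [0.285, 0.584, 0.231] pointing down, gripper open.
Joint ranges: [-149.38, 149.38], [-23.57, 123.04], [-84.95, 90], [0, 143.3], [-89.99, 269.99], [3.08, 112.72], [-163.45, 163.45]. Speed limits (degrees/s): [159.86, 159.86, 180, 180, 180, 180, 180].

### API

Orientations are given as [roll, pitch, yaw] about the fixed x, y, z axes, in that order (R = Rz(yaw) Ry(pitch) Rx(roll)).
In Python, from rig import readout, viewer, order gives the robot as it stands. The module is installed in compiled form; this text tells all that it offers.
- The arm moves only by the tool servo_tool, never from a script. Its argument "deltas" is a list of rows, each a list of 7 numbers: the turn, a rotation vector about the tool's x, y, z in units of 6 degrees (1.0 is 6 degrees), then the shift along the tool's x, y, z in units of 30 mm (1.0 is 30 mm), then the finger opening in mm, from 0 to 85.4. A call has 1 to 10 rows; each row is the pose to reach, as a shift and turn from the pose commanded when the call began, along the tool's axes at that moment; what a row does not reach only later rows make up. A row lasts 1/10 s, in which the tool goes at most 50 mm and 8.59 degrees, less where a joint would pass 70% of its speed; a pose out of reach is approached as far as the arm can. A call with a gripper value outside its range is refused whole. The fingers move at their own pace and stop on an object; "newtons" is the grip in N (left out, the last holds). Time passes only in rows, so rows that repeat a pose let the fingers close. It gives the time, the measured TCP pose, the force, the opening and the grip force at its end, in the units of the state.
- readout.get_obs(): the state, without advancing time (a new reading comes with each control period).
- viewer.grab_frame(name): name is "scene" or "top" or "wrist"; returns a dict with "image" (400x640x3 uint8, red, green, blue), "fx", "fy", "cx", "cy" (pixels), "k1" (the pictures are not rectified: a ray, as slopes to the right and down, at radius r is drawn at 1 + k1 r^2 times it, then the intrinsics apply), "extrinsics" (4x4, takes a point from camera to world coordinates). Camera axes: x right, y down, z forward; pixel columns grow to the right and rows downward; lengths in m; the calibration is good to about 2 mm. A picture is of the moment at which its call begins. There is no depth.
- order.close_job(): hands the job in; it is judged then, once.
The state is a dict: "t": time; "q": joint angles; "qvel": joint speeds; "tau": joint torques, N m; "tcp_pos": TCP position; "tool_rot": TCP orientation; "force": force on the tool from outside, world axes, zero at the start; "torque": the same for the moment, N m; "finger_gap": opening from 0.0 (shut) to 1.0 (fully open); "gripper_force": force on a finger pad.
Only numpy, scipy, OpenCV 4.12 (cv2) and the standard library are available. Lean on these libraries where they do the work, as an engineer would, in place of code of your own. Each camera call takes 0.05 s, during which the arm holds its last target. There are 200 camera calls.

## Working session

There is one attempt and no reset: what is moved stays moved. The work goes in short steps, Python scripts to look and compute and a tool call to move; the robot and the scene stay as the last step left them, time stands still between calls to the robot, and variables do not carry over. Pictures are saved under pics/ and viewed, at most 10 in all, crops included, and the job is handed in when it is done.

Besides the shell and the picture viewer there is one more tool, called after "Emit:" as name(argument=value, ...), one argument or row to a line, values as JSON. servo_tool: Moves the arm, as the interface text tells. Its arguments: {"type":"object","properties":{"deltas":{"type":"array"},"newtons":{"type":"number"}},"required":["deltas"]}

```bash
mkdir -p pics
cat > h.py <<'E'
import numpy as np, cv2, pickle
from rig import readout, viewer, order
def grab(n,f):
    d=viewer.grab_frame(n); pickle.dump(d,open(f'pics/{f}.pkl','wb'))
    cv2.imwrite(f'pics/{f}.png',d["image"][:,:,::-1]); return d
def load(f): return pickle.load(open(f'pics/{f}.pkl','rb'))
def ray(d,u,v):
    x=np.array([(u-d['cx'])/d['fx'],(v-d['cy'])/d['fy']]); s=x.copy()
    for _ in range(20): s=x/(1+d['k1']*(s@s))
    E=np.array(d['extrinsics']); r=E[:3,:3]@np.r_[s,1]; return E[:3,3],r/np.linalg.norm(r)
def plane(d,u,v,z):
    o,r=ray(d,u,v); return o+r*(z-o[2])/r[2]
def proj(d,p):
    E=np.array(d['extrinsics']); c=E[:3,:3].T@(np.array(p)-E[:3,3]); s=c[:2]/c[2]; s=s*(1+d['k1']*(s@s))
    return np.array([d['cx']+d['fx']*s[0],d['cy']+d['fy']*s[1]])
E
python3 - <<'E'
from h import *
for n in("scene","top"):
    d=grab(n,n+'0'); print(n,d['fx'],d['k1'],np.round(d['extrinsics'],3).tolist())
print(readout.get_obs())
E
```

```text
scene 519.775649684321 0.001766414514559796 [[0.482, -0.583, 0.654, -0.618], [-0.876, -0.336, 0.347, -0.521], [0.017, -0.74, -0.672, 1.207], [0.0, 0.0, 0.0, 1.0]]
top 476.4516515962874 0.020058511122199914 [[0.013, -0.996, 0.093, 0.37], [-1.0, -0.013, -0.004, 0.071], [0.006, -0.093, -0.996, 1.445], [0.0, 0.0, 0.0, 1.0]]
{'t': 0.1, 'q': array([-69.60187368,  21.98710183,   2.51259221,  91.63971485,
        -1.02561988,  66.53127483,  -2.85956301]), 'qvel': array([ 0.12987617,  0.0233586 ,  0.01711946, -0.16087789, -0.00182462,
       -0.11877888, -0.0860947 ]), 'tau': array([ 2.80673179e-03, -4.34730542e+01,  1.02936499e+00, -2.50454789e+01,
        1.08958830e-02,  5.46626470e-03, -1.11786770e-05]), 'tcp_pos': array([0.28459586, 0.58344051, 0.23001787]), 'tool_rot': array([-1.79864609e+02,  7.41270668e-03,  1.54001549e+02]), 'force': array([-0.11498024,  0.03741916,  0.66147351]), 'torque': array([ 0.02473992, -0.0652162 , -0.00367118]), 'gripper_force': 0.0, 'finger_gap': 0.9991563068445443}
```

View pics/scene0.png

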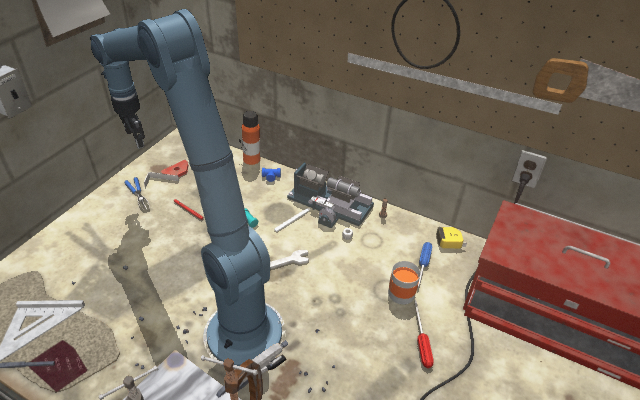

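View pics/top0.png

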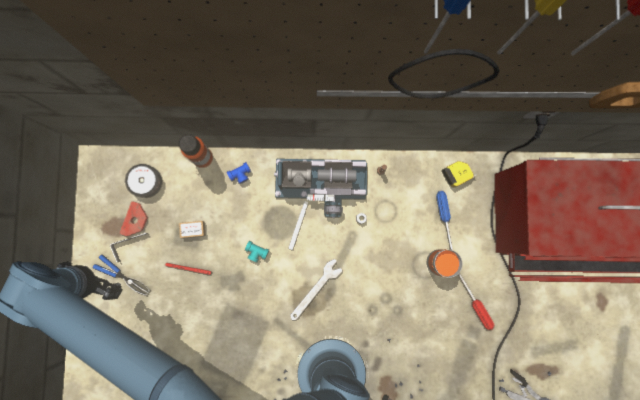

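The jig stands at about (321,180) in the top view, end stop to the left (world +y). The tee is at about (297,176), the wheel at (333,208), the soapstone at (300,222) and the nut at (362,218). I'll enlarge both views.

Run:
```python
from h import *
a=load('top0')['image'][145:235,262:382]; b=load('scene0')['image'][150:240,275:395]
im=np.vstack([cv2.resize(a,(400*2,300),interpolation=cv2.INTER_CUBIC)[:, :] if 0 else cv2.resize(a,None,fx=3.3,fy=3.3,interpolation=cv2.INTER_CUBIC),cv2.resize(b,None,fx=3.3,fy=3.3,interpolation=cv2.INTER_CUBIC)])
im=np.hstack([im[:297],im[297:]]); 
cv2.imwrite('pics/z0.png',im[:,:,::-1]); print(im.shape)
d=load('top0')
for u,v in((276,199),(367,199)): print(plane(d,u,v,0.01))
```

```text
(297, 792, 3)
[0.50972229 0.1714215  0.01      ]
[ 0.51343767 -0.10395482  0.01      ]
```

View pics/z0.png

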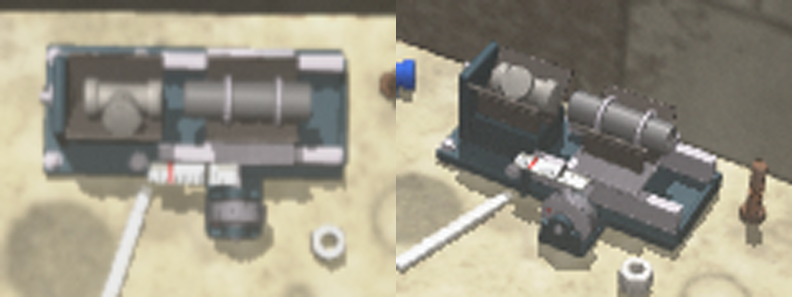

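```bash
cat >> h.py <<'E'
from scipy.spatial.transform import Rotation as Rt
def go(p,yaw=90,s=None):
    s=s or readout.get_obs(); R=Rt.from_euler('xyz',s['tool_rot'],degrees=True); T=Rt.from_euler('xyz',[180,0,yaw],degrees=True)
    print('turn',np.round((R.inv()*T).as_rotvec(degrees=True)/6,2),'shift',np.round(R.inv().apply(np.array(p)-s['tcp_pos'])/.03,2),'F',np.round(s['force'],1),'t',s['t'],s['tcp_pos'])
E
python3 -c "
from h import *
go([.49,.03,.33])"
```

```text
turn [-2.000e-02  1.000e-02  1.067e+01] shift [-14.24 -13.59  -3.3 ] F [-0.1  0.   0.7] t 0.1 [0.28459586 0.58344051 0.23001787]
```

Emit:
servo_tool(
  deltas=[
    [0,0,0.8,-1.0,-1.0,-1.0,0],
    [0,0,1.6,-2.1,-2.0,-1.5,0],
    [0,0,2.4,-3.2,-3.1,-2,0],
    [0,0,3.2,-4.3,-4.1,-2.5,0],
    [0,0,4,-5.4,-5.1,-2.5,0],
    [0,0,4.8,-6.5,-6.2,-2.5,0],
    [0,0,5.6,-7.5,-7.2,-2.5,0],
    [0,0,6.4,-8.5,-8.2,-2.5,0],
    [0,0,7.2,-9.5,-9.2,-2.5,0],
    [0,0,8,-10.7,-10.2,-2.5,0],
  ],
)

```text
t: 1.1
tcp_pos: [0.4387, 0.1671, 0.3058]
tool_rot: [-180.0, -0.0, 105.9]
force: [1.2, 1.2, -0.1]
finger_gap: 0.0
gripper_force: 0.0
```

```bash
python3 -c "
from h import *
go([.49,.03,.33])"
```

```text
turn [-0.01 -0.    2.65] shift [-4.86  0.39 -0.81] F [ 1.2  1.2 -0.1] t 1.1 [0.43874627 0.16709643 0.30584687]
```

Emit:
servo_tool(
  deltas=[
    [0,0,0.7,-1.3,0.1,-0.2,0],
    [0,0,1.4,-2.6,0.2,-0.4,0],
    [0,0,2,-3.7,0.3,-0.6,0],
    [0,0,2.65,-4.8,0.4,-0.8,0],
    [0,0,2.65,-4.8,0.4,-0.8,0],
    [0,0,2.65,-4.8,0.4,-0.8,0],
  ],
)

```text
t: 1.7
tcp_pos: [0.4904, 0.0326, 0.33]
tool_rot: [-180.0, -0.0, 90.0]
force: [0.1, 0.8, 0.3]
finger_gap: 0.001
gripper_force: 0.0
```

Run:
```python
from h import *
d=grab('wrist','w1'); print(d['fx'],d['k1'],np.round(d['extrinsics'],3).tolist())
go([.49,.03,.33])
```

```text
306.6744122254056 -0.023780678153289794 [[1.0, -0.001, -0.001, 0.49], [-0.001, -0.951, -0.308, 0.112], [-0.001, 0.308, -0.951, 0.472], [0.0, 0.0, 0.0, 1.0]]
turn [-0.01 -0.    0.02] shift [-0.13 -0.   -0.01] F [-0.7  0.2 -0.9] t 1.75 [0.49001383 0.03401919 0.32972928]
```

View pics/w1.png

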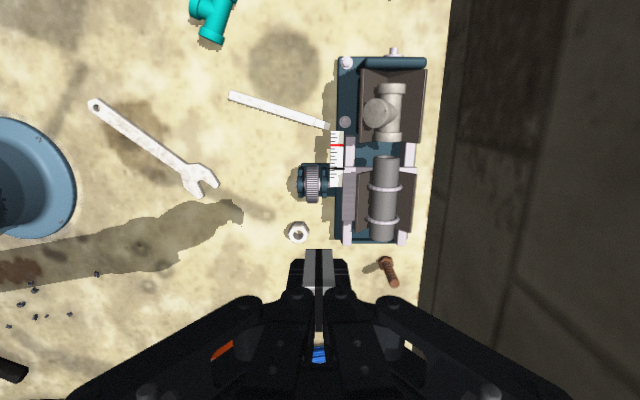

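The wrist view shows the jig at (335–428, 55–242), the red mark at (337,145), the wheel at (311,183) and the tee branch at (376,112). I'll enlarge it to get exact pixels.

Run:
```python
from h import *
a=load('w1')['image'][45:250,280:440]
im=cv2.resize(a,None,fx=2.9,fy=2.9,interpolation=cv2.INTER_CUBIC)
im=cv2.copyMakeBorder(im,0,0,0,320,cv2.BORDER_CONSTANT)
b=cv2.resize(load('w1')['image'][125:205,290:350],None,fx=5,fy=5,interpolation=cv2.INTER_CUBIC)
im[:400,480:780]=b
cv2.imwrite('pics/z1.png',im[:,:,::-1]); print(im.shape)
A=load('w1')['image'].astype(int); m=(A[...,0]>150)&(A[...,1]<90)&(A[...,2]<90)
ys,xs=np.nonzero(m[100:200,300:400]); print('red',xs.mean()+300,ys.mean()+100,xs.min()+300,xs.max()+300,len(xs))
```

```text
(594, 784, 3)
red 336.0 144.5 330 342 26
```

View pics/z1.png

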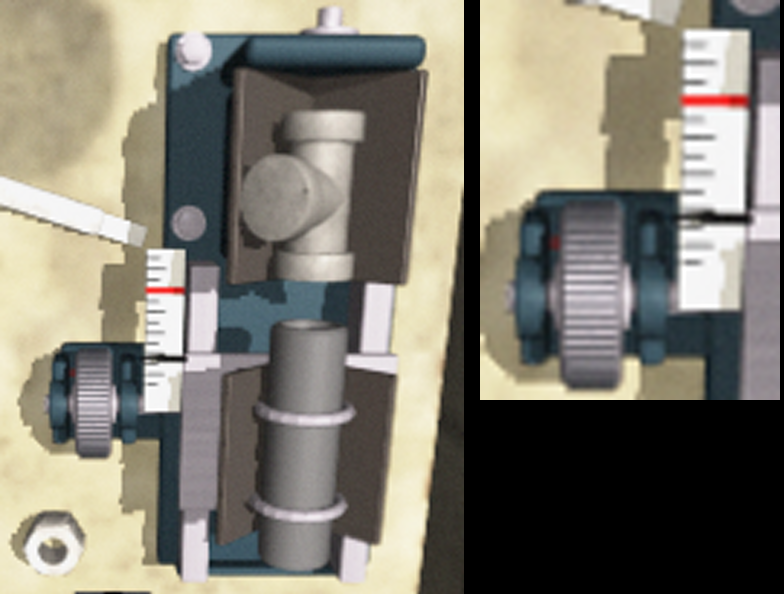

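Run:
```python
from h import *
d=load('w1'); P=lambda u,v,z:plane(d,u,v,z)
g=P(336.8,144.6,.05); pt=P(336.8,168.1,.052); print('gauge',g,'pointer',pt,'dy',g[1]-pt[1], np.linalg.norm(pt-g))
for z in(.01,.02): 
    a=P(337.9,58,z);b=P(335.4,239,z); print(z,a,b,np.degrees(np.arctan2(-(a-b)[0],(a-b)[1])),(a-b)[1])
print('wheel',P(312.7,180,.060)); br=P(280+280/2.9,45+198/2.9,.110); print('branch',br)
# pipe end bottom/top, axis line on top of pipe z .1025
p1=P(280+308/2.9,45+325/2.9,.1);p2=P(280+295/2.9,45+560/2.9,.1);print(p1,p2,np.degrees(np.arctan2(-(p1-p2)[0],(p1-p2)[1])))
# top cam red
t=load('top0');A=t['image'].astype(int); m=(A[...,0]>130)&(A[...,1]<100)&(A[...,2]<100); ys,xs=np.nonzero(m[185:210,300:325]); print('top red',plane(t,xs.mean()+300,ys.mean()+185,.05),len(xs))
for yaw in(0,.8,1.5):
    R=Rt.from_euler('z',yaw,degrees=True); J=g-R.apply([-.061,.016,.05]); f=lambda *q:np.round(J+R.apply(np.array(q)/1000),4)
    print(yaw,'J',J,'wheel',f(-95,-43,62),'pix',proj(d,f(-95,-43,62)),'br',f(-24,75,110),'corners',proj(d,f(-60,137.5,12)),proj(d,f(-60,-137.5,12)),'stopx',proj(d,f(0,108,103)))
```

```text
gauge [0.51488504 0.06116098 0.05      ] pointer [0.51531835 0.02912329 0.052     ] dy 0.03203769173222556 0.032102981885537805
0.01 [0.51678895 0.17471833 0.01      ] [ 0.51759629 -0.09722272  0.01      ] 0.1700998501556944 0.271941053812178
0.02 [0.51621252 0.17336654 0.02      ] [ 0.51700239 -0.09269003  0.02      ] 0.17009985015571075 0.26605657098577706
wheel [0.48193097 0.01412991 0.06      ]
branch [0.55591608 0.10366776 0.11      ]
[0.5723368  0.05221125 0.1       ] [ 0.57358482 -0.05522048  0.1       ] 0.6655696193556576
top red [0.52208089 0.06000895 0.05      ] 1
0 J [ 5.75885044e-01  4.51609842e-02 -1.38777878e-17] wheel [0.4809 0.0022 0.062 ] pix [311.98544326 188.75254222] br [0.5519 0.1202 0.11  ] corners [337.43630177  51.429281  ] [334.47446455 236.74833337] stopx [395.77956131  66.89640719]
0.8 J [ 5.76102493e-01  4.60142368e-02 -6.93889390e-18] wheel [0.4817 0.0017 0.062 ] pix [312.5663325  189.10152034] br [0.5511 0.1207 0.11  ] corners [336.19092826  51.42908716] [335.76007717 236.74719017] stopx [394.66280515  66.11362418]
1.5 J [ 5.76282972e-01  4.67632608e-02 -6.93889390e-18] wheel [0.4824 0.0013 0.062 ] pix [313.07410149 189.38049023] br [0.5503 0.1211 0.11  ] corners [335.09098694  51.50906179] [336.92322363 236.74613251] stopx [393.71799323  65.42802332]
```

Run:
```python
from h import *
from scipy.optimize import least_squares
d=load('w1'); print('tcp',proj(d,[.4904,.033,.33]), d['cx'],d['cy'],d['fy'])
E=np.array(d['extrinsics'])
def wheelc(f):
    a=np.linspace(0,2*np.pi,73); p=np.array([proj(d,f(-95,-43+28*np.cos(t),34+28*np.sin(t))) for t in a]); return p[:,1].min(),p[:,1].max()
# zoom pixel helper
z=lambda x,y:(280+x/2.9-.33,45+y/2.9-.33)
obs=[((-61,16,50),(336.8,144.6)),((-39,108,98),z(235,68)),((39,108,98),z(428,70)),((-39,24,98),z(230,281)),((39,24,98),z(406,283))]
for yaw,dx,dy in((0.3,0,0),(.8,0,0),(.3,0,-.004)):
    R=Rt.from_euler('z',yaw,degrees=True); J=np.array([.576,.0455,0])+[dx,dy,0]; f=lambda *q:J+R.apply(np.array(q)/1000)
    print(yaw,dx,dy,'wheel v',wheelc(f))
    for q,o in obs: print(q,np.round(proj(d,f(*q))-o,1))
    for zz in(0,8,12): print('corn',zz,proj(d,f(-60,137.5,zz)),proj(d,f(-60,-137.5,zz)))
```

```text
tcp [319.20942878 265.06914267] 318.33102229408354 204.37864000229783 306.6744122254056
0.3 0 0 wheel v (np.float64(164.74833616979436), np.float64(202.96994876050812))
(-61, 16, 50) [ 0. -0.]
(-39, 108, 98) [-1.  -0.9]
(39, 108, 98) [ 1.5 -1.7]
(-39, 24, 98) [-1.6  1.1]
(39, 24, 98) [2.3 0.1]
corn 0 [336.49402895  52.87335638] [334.61282435 233.82220057]
corn 8 [336.81678198  51.92773418] [334.85366962 235.76256205]
corn 12 [336.98256338  51.44203797] [334.97681946 236.7547906 ]
0.8 0 0 wheel v (np.float64(165.31020335816066), np.float64(203.5041034377851))
(-61, 16, 50) [-0.1  0.4]
(-39, 108, 98) [-1.8 -0.6]
(39, 108, 98) [ 0.7 -2. ]
(-39, 24, 98) [-1.8  1.4]
(39, 24, 98) [ 2.1 -0.1]
corn 0 [335.63630596  53.2896204 ] [335.32905437 234.10391937]
corn 8 [335.94347559  52.35178881] [335.58059395 236.04788721]
corn 12 [336.10125127  51.87009776] [335.70921098 237.04195193]
0.3 0 -0.004 wheel v (np.float64(167.4583811959767), np.float64(205.56137497693533))
(-61, 16, 50) [-0.   2.9]
(-39, 108, 98) [-1.1  2.9]
(39, 108, 98) [1.2 2.1]
(-39, 24, 98) [-1.7  4.4]
(39, 24, 98) [1.9 3.5]
corn 0 [336.44923954  55.97887089] [334.57572925 236.02310645]
corn 8 [336.77035071  55.09144807] [334.81538631 237.99164943]
corn 12 [336.93527772  54.6356741 ] [334.937921   238.99822779]
```

Emit:
servo_tool(
  deltas=[
    [0,0,0,0.4,0.8,1,0],
    [0,0,0,0.8,1.6,2,0],
    [0,0,0,0.93,2.06,3.5,0],
    [0,0,0,0.93,2.06,4.8,0],
    [0,0,0,0.93,2.06,5.8,0],
    [0,0,0,0.93,2.06,6.4,0],
    [0,0,0,0.93,2.06,6.6,0],
    [0,0,0,0.93,2.06,6.6,0],
  ],
)

```text
t: 2.55
tcp_pos: [0.551, 0.0629, 0.131]
tool_rot: [-179.8, 0.0, 90.3]
force: [0.1, -0.2, 0.3]
finger_gap: 0.0
gripper_force: 0.0
```

Run:
```python
from h import *
d=grab('wrist','w2'); go([.5518,.062,.104])
im=cv2.resize(d['image'][60:320,220:480],None,fx=2.2,fy=2.2,interpolation=cv2.INTER_CUBIC); cv2.imwrite('pics/z2.png',im[:,:,::-1])
```

```text
turn [-0.   -0.    0.04] shift [-0.02 -0.01  0.94] F [-0.3 -0.9  1.2] t 2.6 [0.55216125 0.06258669 0.1323235 ]
```

View pics/z2.png

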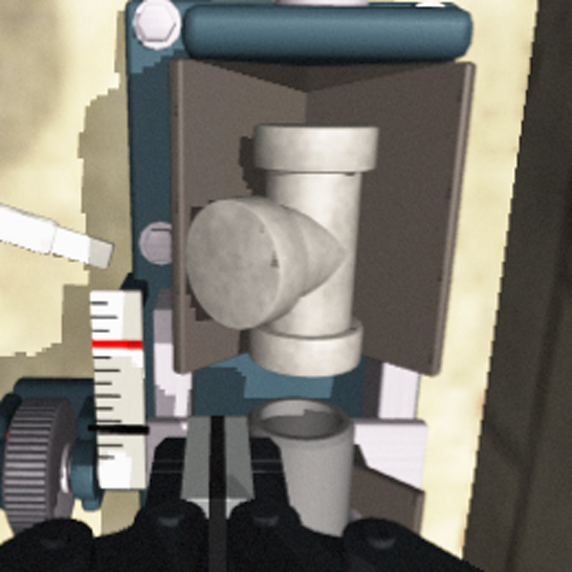

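The finger (crop 215,450) is behind the branch (crop 240,265) with clear space between. I'll go down and start pushing.

Emit:
servo_tool(
  deltas=[
    [0,0,0,0,0,0.5,0],
    [0,0,0,0,0,0.93,0],
    [0,0,0,0,0,0.93,0],
    [0,0,0,0.15,0,0.93,0],
    [0,0,0,0.3,0,0.93,0],
    [0,0,0,0.4,0,0.93,0],
    [0,0,0,0.5,0,0.93,0],
    [0,0,0,0.6,0,0.93,0],
    [0,0,0,0.7,0,0.93,0],
    [0,0,0,0.8,0,0.93,0],
  ],
)

```text
t: 3.6
tcp_pos: [0.5523, 0.0841, 0.1046]
tool_rot: [180.0, 0.1, 90.0]
force: [-1.0, -3.7, 3.1]
finger_gap: -0.0
gripper_force: 2.1
```

Emit:
servo_tool(
  deltas=[
    [0,0,0,0.03,0,0,0],
    [0,0,0,0.06,0,0,0],
    [0,0,0,0.09,0,0,0],
    [0,0,0,0.12,0,0,0],
  ],
)

```text
t: 4.0
tcp_pos: [0.5524, 0.0887, 0.1045]
tool_rot: [180.0, 0.0, 90.1]
force: [-0.9, -4.3, 2.5]
finger_gap: -0.001
gripper_force: 2.2
```

Emit:
servo_tool(
  deltas=[
    [0,0,0,0.03,0,0,0],
    [0,0,0,0.06,0,0,0],
    [0,0,0,0.09,0,0,0],
    [0,0,0,0.11,0,0,0],
  ],
)

```text
t: 4.4
tcp_pos: [0.5524, 0.0918, 0.1044]
tool_rot: [180.0, 0.0, 90.1]
force: [-0.3, -5.4, 2.7]
finger_gap: -0.001
gripper_force: 2.9
```

Emit:
servo_tool(
  deltas=[
    [0,0,0,0.03,0,0,0],
    [0,0,0,0.03,0,0,0],
  ],
)

```text
t: 4.6
tcp_pos: [0.5524, 0.0918, 0.1044]
tool_rot: [180.0, 0.1, 90.1]
force: [-1.0, -6.0, 2.6]
finger_gap: -0.0
gripper_force: 3.1
```

Emit:
servo_tool(
  deltas=[
    [0,0,0,0.05,0,0,0],
    [0,0,0,0.1,0,0,0],
    [0,0,0,0.1,0,0,0],
  ],
)

```text
t: 4.9
tcp_pos: [0.5524, 0.092, 0.1044]
tool_rot: [-180.0, 0.3, 90.0]
force: [-0.3, -9.4, 4.0]
finger_gap: 0.001
gripper_force: 4.9
```

Run:
```python
from h import *
d=grab('wrist','w3'); go([.5518,.062,.104])
im=cv2.resize(d['image'][30:290,220:480],None,fx=2.2,fy=2.2,interpolation=cv2.INTER_CUBIC); cv2.imwrite('pics/z3.png',im[:,:,::-1])
```

```text
turn [-0.    0.04 -0.01] shift [-1.   -0.02  0.02] F [ -0.9 -10.1   5.5] t 4.95 [0.55236299 0.09196067 0.10443463]
```

View pics/z3.png

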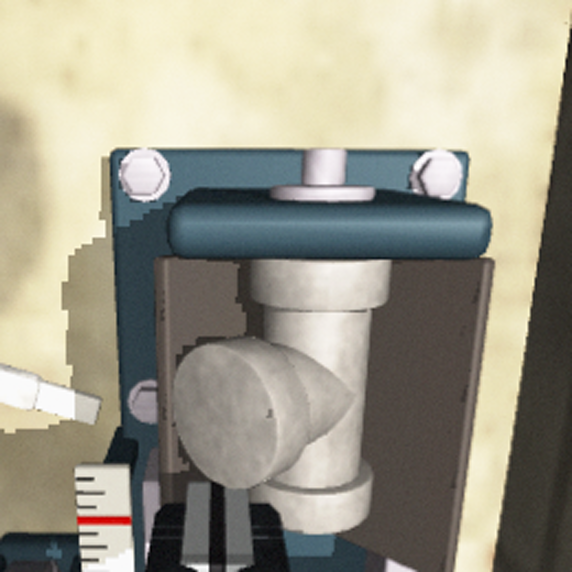

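The tee's hub face at crop (320,262) sits flush against the stop, and the push force rose to 10 N without further motion, so it's home. Next I retreat and go above the wheel.

Emit:
servo_tool(
  deltas=[
    [0,0,0,-0.3,0,0,0],
    [0,0,0,-0.8,0,0,0],
    [0,0,0,-0.9,0,-1.0,0],
    [0,0,0,-1.5,-0.8,-1.5,0],
    [0,0,0,-2.5,-1.6,-1.5,0],
    [0,0,0,-3.5,-2.37,-1.0,0],
    [0,0,0,-3.5,-2.37,0,0],
    [0,0,0,-3.5,-2.37,0.4,0],
    [0,0,0,-3.5,-2.37,0.4,0],
  ],
)

```text
t: 5.85
tcp_pos: [0.4798, -0.0078, 0.0907]
tool_rot: [-179.8, -0.0, 90.2]
force: [-0.9, 0.2, 0.1]
finger_gap: -0.002
gripper_force: 0.0
```

Run:
```python
from h import *
go([.4812,-.008,.062])
```

```text
turn [-0.04 -0.    0.03] shift [-0.01  0.05  0.96] F [-0.9  0.2  0.1] t 5.85 [ 0.47982557 -0.00781877  0.09069259]
```

Emit:
servo_tool(
  deltas=[
    [0,0,0,0,0.05,0.5,0],
    [0,0,0,0,0.05,0.8,0],
    [0,0,0,0,0.05,0.9,0],
    [0,0,0,0,0.05,0.95,0],
    [0,0,0,0,0.05,1.0,0],
  ],
)

```text
t: 6.35
tcp_pos: [0.4834, -0.0087, 0.0627]
tool_rot: [180.0, -0.0, 90.1]
force: [-0.1, -0.1, 0.5]
finger_gap: -0.0
gripper_force: 0.0
```

Emit:
servo_tool(
  deltas=[
    [0,0,0,0,0,0.05,0],
    [0,0,0,0,0,0.05,0],
  ],
)

```text
t: 6.55
tcp_pos: [0.4835, -0.0088, 0.0618]
tool_rot: [180.0, -0.0, 90.1]
force: [-1.3, 0.6, 4.6]
finger_gap: 0.001
gripper_force: 2.4
```

Emit:
servo_tool(
  deltas=[
    [0,0,0,0,0,0.06,0],
    [0,0,0,0.1,0,0.06,0],
    [0,0,0,0.2,0,0.06,0],
    [0,0,0,0.3,0,0.06,0],
    [0,0,0,0.4,0,0.06,0],
    [0,0,0,0.5,0,0.06,0],
    [0,0,0,0.6,0,0.06,0],
    [0,0,0,0.65,0,0.06,0],
    [0,0,0,0.65,0,0.06,0],
  ],
)

```text
t: 7.45
tcp_pos: [0.4837, 0.0114, 0.0615]
tool_rot: [180.0, -0.2, 90.1]
force: [-5.5, 1.2, 16.3]
finger_gap: 0.001
gripper_force: 8.2
```

```bash
cat >> h.py <<'E'
def slide(f):
    "pointer column position vs red mark from the scene/top/wrist picture, printed as a dark profile along the scale"
    d=grab('wrist',f); A=d['image'].astype(int); g=np.array([.515,.0612,.05]); out=[]
    for x in(.512,.515,.518):
        ys=np.arange(.0,.085,.0005); p=[np.round(proj(d,[x,y,.051])).astype(int) for y in ys]
        c=np.array([A[v,u] if 0<=v<400 and 0<=u<640 else [255]*3 for u,v in p]); s=c.sum(1)
        red=ys[(c[:,0]-c[:,1]>60)]; blk=ys[s<150]
        out.append((red.mean() if len(red) else None, blk.min() if len(blk) else None, blk.max() if len(blk) else None,len(blk)))
    print(out)
E
python3 - <<'E'
from h import *
slide('s1'); d=load('s1'); print(proj(d,[.515,.0612,.05]),proj(d,[.515,.03,.05])); go([.4835,-.0088,.062])
a=cv2.resize(d['image'][20:320,200:500],None,fx=2,fy=2,interpolation=cv2.INTER_CUBIC); cv2.imwrite('pics/z4.png',a[:,:,::-1])
E
```

```text
[(np.float64(0.061), np.float64(0.002), np.float64(0.07100000000000001), 14), (np.float64(0.061), np.float64(0.035500000000000004), np.float64(0.038), 6), (np.float64(0.06075), np.float64(0.0), np.float64(0.038), 9)]
[380.95557586 166.98227895] [377.29858433 224.28871673]
turn [ 0.   -0.03  0.02] shift [-0.67 -0.01 -0.02] F [-4.6  1.1 17.2] t 7.5 [0.48369737 0.0113273  0.06151407]
```

View pics/z4.png

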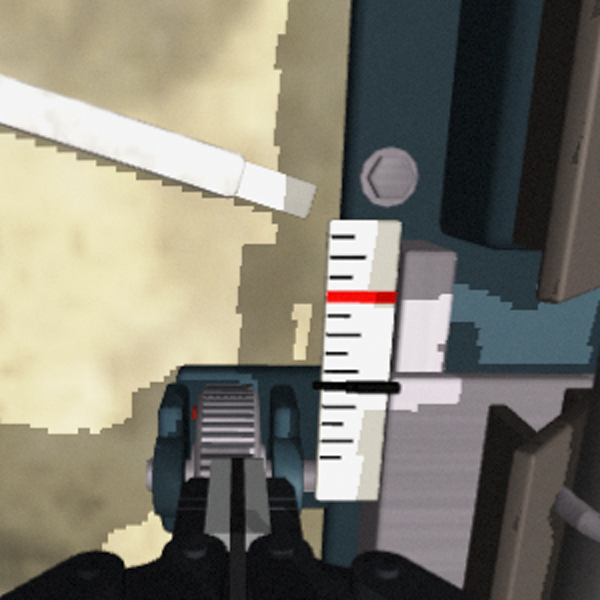

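The pointer (crop 357,386) has moved to about 24 mm short of the red mark (362,297). The strokes work, so I repeat with a little less press.

Emit:
servo_tool(
  deltas=[
    [0,0,0,0,0,-0.4,0],
    [0,0,0,0,0,-0.4,0],
    [0,0,0,-0.67,0,-0.4,0],
    [0,0,0,-0.67,0,-0.2,0],
    [0,0,0,-0.67,0,-0.03,0],
    [0,0,0,-0.67,0,-0.03,0],
    [0,0,0,-0.5,0,-0.03,0],
    [0,0,0,-0.33,0,-0.03,0],
    [0,0,0,-0.16,0,-0.03,0],
    [0,0,0,0,0,-0.03,0],
  ],
)

```text
t: 8.5
tcp_pos: [0.4832, 0.0112, 0.0616]
tool_rot: [-179.9, -0.1, 90.1]
force: [-4.1, 0.2, 14.7]
finger_gap: 0.0
gripper_force: 7.3
```

```bash
python3 -c "
from h import *
slide('s2'); go([.4835,-.0088,.062])"
```

```text
[(np.float64(0.0615), np.float64(0.0455), np.float64(0.0475), 5), (np.float64(0.0615), np.float64(0.0015), np.float64(0.0475), 6), (np.float64(0.06125), np.float64(0.002), np.float64(0.0475), 6)]
turn [-0.01 -0.03  0.03] shift [-0.72  0.01 -0.03] F [-4.   2.2 15. ] t 8.55 [0.48316764 0.01282841 0.06127797]
```

Emit:
servo_tool(
  deltas=[
    [0,0,0,0,0,-0.4,0],
    [0,0,0,0,0,-0.4,0],
    [0,0,0,-0.67,0,-0.4,0],
    [0,0,0,-0.67,0,-0.2,0],
    [0,0,0,-0.67,0,-0.03,0],
    [0,0,0,-0.67,0,-0.03,0],
    [0,0,0,-0.5,0,-0.03,0],
    [0,0,0,-0.33,0,-0.03,0],
    [0,0,0,-0.16,0,-0.03,0],
    [0,0,0,0,0,-0.03,0],
  ],
)

```text
t: 9.55
tcp_pos: [0.4827, 0.0112, 0.0617]
tool_rot: [-179.9, -0.1, 90.1]
force: [-2.8, -0.1, 11.0]
finger_gap: 0.001
gripper_force: 5.3
```

Emit:
servo_tool(
  deltas=[
    [0,0,0,0,0,0,0],
    [0,0,0,0,0,0,0],
    [0,0,0,0,0,-0.4,0],
    [0,0,0,0,0,-0.4,0],
    [0,0,0,0,0,-0.4,0],
  ],
)

```text
t: 10.05
tcp_pos: [0.4828, 0.0109, 0.0727]
tool_rot: [180.0, -0.0, 90.1]
force: [-0.0, 0.3, -0.7]
finger_gap: 0.003
gripper_force: 0.0
```

```bash
python3 -c "
from h import *
slide('s3'); go([.4835,-.0088,.062])"
```

```text
[(np.float64(0.06075), np.float64(0.0), np.float64(0.07050000000000001), 13), (np.float64(0.06075), np.float64(0.0), np.float64(0.0585), 8), (np.float64(0.06075), np.float64(0.0005), np.float64(0.0585), 8)]
turn [-0.    0.    0.02] shift [-0.65  0.03  0.35] F [ 0.4 -0.8 -0.5] t 10.1 [0.48247487 0.0107625  0.07248686]
```

Emit:
servo_tool(
  deltas=[
    [0,0,0,-0.4,0,0,0],
    [0,0,0,-0.8,0,0,0],
    [0,0,0,-0.8,0,0,0],
    [0,0,0,-0.8,0,0,0],
  ],
)

```text
t: 10.5
tcp_pos: [0.4826, -0.0146, 0.0727]
tool_rot: [-180.0, 0.0, 90.0]
force: [-0.9, 0.7, -0.1]
finger_gap: -0.004
gripper_force: 0.0
```

```bash
cat >> h.py <<'E'
def prof(f,grabit=True,pr=True):
    d=grab('wrist',f) if grabit else load(f)
    ys=np.arange(.04,.07,.0005); xs=np.arange(.511,.5185,.0005)
    m=np.array([[proj(d,[x,y,.05]) for x in xs] for y in ys]).astype(np.float32)
    c=cv2.remap(d['image'],m,None,cv2.INTER_LINEAR).astype(float).mean(1)
    red=np.clip(c[:,0]-c[:,1]-20,0,None); blk=np.clip(130-c[:,0],0,None)
    print('red',(ys*red).sum()/red.sum(),'blk',(ys*blk).sum()/blk.sum(), 'cam y',d['extrinsics'][1][3])
    if pr: print(np.c_[ys*1000,c].round(1)[16:56].tolist())
E
python3 -c "
from h import *
prof('s4'); go([.4835,-.0088,.062])"
```

```text
red 0.06073742682696547 blk 0.05720911492734478 cam y 0.06515926503402532
[[48.0, 236.1, 235.0, 232.7], [48.5, 238.2, 237.4, 235.8], [49.0, 238.1, 237.4, 235.7], [49.5, 238.2, 237.5, 235.6], [50.0, 234.8, 234.6, 233.9], [50.5, 154.1, 153.9, 153.7], [51.0, 148.3, 148.1, 147.8], [51.5, 215.9, 215.7, 215.7], [52.0, 242.9, 242.7, 242.9], [52.5, 242.8, 242.8, 243.0], [53.0, 242.8, 242.7, 243.0], [53.5, 242.9, 242.7, 243.1], [54.0, 242.9, 242.6, 243.0], [54.5, 242.9, 242.9, 243.0], [55.0, 239.7, 239.7, 239.7], [55.5, 191.1, 190.9, 190.9], [56.0, 84.0, 83.4, 83.1], [56.5, 19.2, 18.1, 17.5], [57.0, 20.3, 19.6, 19.3], [57.5, 25.2, 24.6, 24.3], [58.0, 39.1, 38.4, 37.8], [58.5, 87.6, 76.0, 76.1], [59.0, 180.5, 132.3, 132.0], [59.5, 240.9, 101.3, 98.6], [60.0, 243.4, 28.6, 24.5], [60.5, 243.2, 29.3, 25.3], [61.0, 243.3, 29.1, 25.2], [61.5, 242.7, 39.8, 36.1], [62.0, 240.3, 99.8, 96.3], [62.5, 236.2, 191.2, 188.4], [63.0, 234.8, 233.6, 230.3], [63.5, 234.8, 233.5, 230.0], [64.0, 234.7, 233.5, 230.3], [64.5, 235.1, 234.0, 231.4], [65.0, 231.5, 230.3, 228.0], [65.5, 212.2, 211.2, 208.6], [66.0, 211.6, 210.3, 207.6], [66.5, 228.9, 227.8, 224.9], [67.0, 235.5, 234.3, 231.3], [67.5, 235.7, 234.9, 232.0]]
turn [-0. -0.  0.] shift [0.17 0.03 0.36] F [ 0.2 -0.4 -0.3] t 10.55 [ 0.48267351 -0.01393699  0.07274893]
```

Emit:
servo_tool(
  deltas=[
    [0,0,0,0.33,0,0.1,0],
    [0,0,0,0.33,0,0.3,0],
    [0,0,0,0.33,0,0.4,0],
    [0,0,0,0.33,0,0.4,0],
    [0,0,0,0.41,0,0.4,0],
    [0,0,0,0.49,0,0.4,0],
    [0,0,0,0.56,0,0.4,0],
    [0,0,0,0.56,0,0.4,0],
    [0,0,0,0.56,0,0.4,0],
  ],
)

```text
t: 11.45
tcp_pos: [0.483, 0.0037, 0.0619]
tool_rot: [-180.0, -0.1, 90.1]
force: [-4.1, -0.2, 12.5]
finger_gap: -0.002
gripper_force: 6.1
```

```bash
python3 -c "
from h import *
prof('s5'); go([.4835,-.0088,.062])"
```

```text
red 0.06139350817358581 blk 0.05920767335445267 cam y 0.08326087615075776
[[48.0, 239.2, 238.3, 236.5], [48.5, 239.2, 238.3, 236.3], [49.0, 238.9, 237.9, 235.7], [49.5, 239.2, 238.4, 236.4], [50.0, 215.9, 215.2, 214.1], [50.5, 137.3, 136.4, 134.7], [51.0, 131.8, 131.5, 129.6], [51.5, 238.9, 238.3, 236.7], [52.0, 244.3, 244.2, 244.5], [52.5, 244.6, 244.5, 244.8], [53.0, 244.5, 244.6, 244.7], [53.5, 244.5, 244.6, 244.9], [54.0, 244.5, 244.5, 244.7], [54.5, 244.6, 244.7, 244.7], [55.0, 238.2, 238.1, 238.2], [55.5, 211.7, 211.5, 211.4], [56.0, 213.8, 213.6, 213.9], [56.5, 240.9, 240.8, 241.0], [57.0, 244.5, 244.4, 244.3], [57.5, 129.9, 130.2, 130.1], [58.0, 53.7, 53.1, 52.0], [58.5, 22.5, 21.1, 20.4], [59.0, 18.9, 19.3, 17.9], [59.5, 24.2, 22.8, 22.8], [60.0, 18.7, 13.7, 12.3], [60.5, 74.0, 8.1, 7.3], [61.0, 211.7, 16.1, 12.9], [61.5, 244.7, 18.2, 14.0], [62.0, 231.9, 80.5, 76.5], [62.5, 233.8, 206.2, 202.3], [63.0, 236.6, 235.1, 231.9], [63.5, 236.5, 235.1, 232.4], [64.0, 237.1, 235.6, 232.7], [64.5, 236.5, 235.2, 232.5], [65.0, 230.5, 229.2, 226.4], [65.5, 201.5, 200.0, 196.4], [66.0, 207.2, 206.3, 203.7], [66.5, 236.3, 235.5, 232.9], [67.0, 237.7, 236.8, 234.2], [67.5, 237.6, 236.7, 234.1]]
turn [-0.01 -0.01  0.02] shift [-0.42  0.02 -0.  ] F [-3.2  0.2 12.2] t 11.5 [0.4829923  0.00367385 0.0618973 ]
```

Emit:
servo_tool(
  deltas=[
    [0,0,0,0.05,0,0,0],
    [0,0,0,0.1,0,0,0],
    [0,0,0,0.1,0,0,0],
    [0,0,0,0.1,0,-0.4,0],
    [0,0,0,0.1,0,-0.4,0],
    [0,0,0,-0.3,0,-0.4,0],
    [0,0,0,-0.7,0,-0.4,0],
    [0,0,0,-0.7,0,-0.4,0],
    [0,0,0,-0.7,0,-0.4,0],
  ],
)

```text
t: 12.4
tcp_pos: [0.4824, -0.0187, 0.0725]
tool_rot: [-180.0, 0.0, 90.0]
force: [-0.5, -0.3, 0.4]
finger_gap: 0.0
gripper_force: 0.0
```

```bash
python3 -c "
from h import *
prof('s6'); go([.4835,-.0088,.062])
d=load('s6'); u,v=proj(d,[.515,.055,.05]).astype(int)
cv2.imwrite('pics/z6.png',cv2.resize(d['image'][v-50:v+50,u-50:u+50],None,fx=5.5,fy=5.5,interpolation=cv2.INTER_CUBIC)[:,:,::-1])"
```

```text
red 0.05958246073298431 blk 0.06077258181818184 cam y 0.0610553211884097
[[48.0, 238.1, 237.5, 235.7], [48.5, 238.1, 237.5, 235.8], [49.0, 237.6, 236.9, 235.3], [49.5, 237.5, 236.6, 234.9], [50.0, 231.0, 230.0, 228.3], [50.5, 149.5, 148.2, 145.5], [51.0, 150.5, 149.8, 147.3], [51.5, 217.6, 217.1, 215.9], [52.0, 241.1, 240.9, 240.6], [52.5, 242.2, 242.1, 242.5], [53.0, 242.3, 242.5, 242.6], [53.5, 242.3, 242.3, 242.4], [54.0, 242.3, 242.3, 242.5], [54.5, 242.1, 242.1, 242.3], [55.0, 239.5, 239.4, 239.9], [55.5, 218.4, 218.1, 218.5], [56.0, 216.7, 216.3, 216.7], [56.5, 235.2, 235.1, 235.3], [57.0, 242.5, 242.4, 242.7], [57.5, 241.3, 241.4, 241.3], [58.0, 233.0, 232.3, 229.7], [58.5, 216.0, 210.3, 200.7], [59.0, 192.7, 172.9, 161.4], [59.5, 99.9, 58.6, 54.5], [60.0, 39.8, 15.6, 15.9], [60.5, 24.7, 21.0, 20.5], [61.0, 26.9, 25.5, 25.2], [61.5, 38.5, 29.8, 28.7], [62.0, 91.9, 78.3, 77.3], [62.5, 186.9, 182.6, 179.7], [63.0, 230.1, 228.6, 225.5], [63.5, 233.8, 232.5, 229.3], [64.0, 234.5, 233.2, 230.2], [64.5, 235.8, 234.9, 232.3], [65.0, 233.1, 232.0, 229.2], [65.5, 210.5, 209.3, 206.3], [66.0, 212.0, 211.0, 207.7], [66.5, 231.1, 229.9, 227.4], [67.0, 235.0, 234.1, 231.4], [67.5, 236.2, 235.2, 232.8]]
turn [-0.01  0.    0.01] shift [0.31 0.03 0.35] F [-0.3  1.2  0.5] t 12.45 [ 0.48253846 -0.01806966  0.07258699]
```

View pics/z6.png

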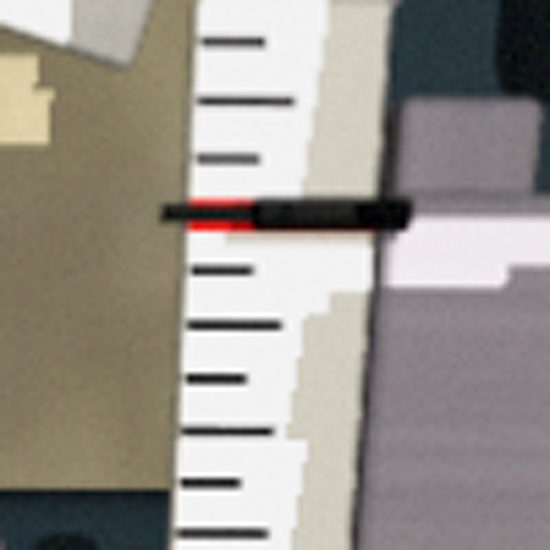

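The pointer tip (crop 220,213) stands on the red mark (201–231, centre about 215), within about 0.2 mm. I'll retreat upward and make one last check of the tee.

Emit:
servo_tool(
  deltas=[
    [0,0,0,0,0,-1,0],
    [0,0,0,0.5,0,-2.2,0],
    [0,0,0,1,0,-3.5,0],
    [0,0,0,1,0,-4.5,0],
    [0,0,0,1,0,-4.5,0],
    [0,0,0,1,0,-4.5,0],
  ],
)

```text
t: 13.05
tcp_pos: [0.4831, 0.0129, 0.2084]
tool_rot: [179.9, -0.1, 90.2]
force: [-0.2, 1.1, -1.7]
finger_gap: 0.002
gripper_force: 0.0
```

```bash
python3 -c "
from h import *
d=grab('wrist','w9')
cv2.imwrite('pics/z9.png',cv2.resize(d['image'][0:240,270:510],None,fx=2.4,fy=2.4,interpolation=cv2.INTER_CUBIC)[:,:,::-1])"
```

```text
(no output)
```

View pics/z9.png

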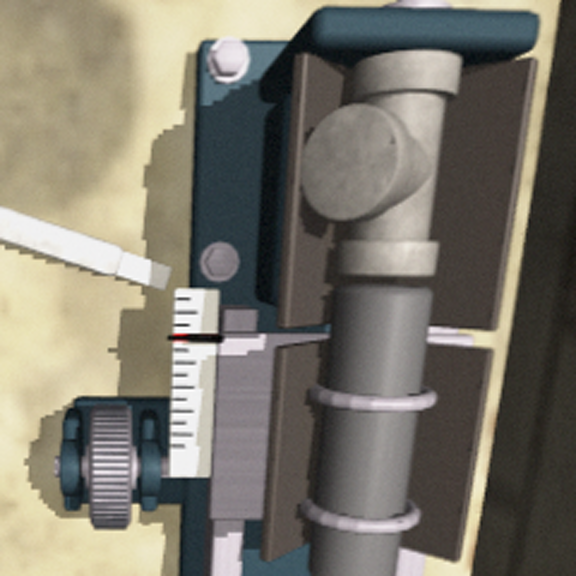

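The tee is against the stop (crop 405,55), there is a small gap at (388,282), and the pointer is on the red mark (190,338). I'm handing it in.

```bash
python3 -c "
from rig import order
print(order.close_job())"
```

```text
the job is handed in; nothing more can be done
None
```

I pushed the tee home against the end stop, then rolled the wheel until the pointer stood within about 0.2 mm of the red mark's centre (gap about 4 mm), touching no other objects, and handed the job in at about 13 s; no verdict came back.

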